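# Find the ware-board slide that binds and red-block it

## Task

One of the three sliding ware boards binds part-way. Draw every board out by its knob as far as it will go and leave it there, so that all three stand drawn; then push the one that stopped short fully home again and set the red block on it as a reject sign, leaving the two sound boards fully out. Do not disturb the bowls, bottle, kiln prop and tools around.

Things in the scene. Friction and masses are not known exactly. Their poses are not given: they have to be found in the camera images.
- board_a (a joint): Travel of one of three look-alike ware boards on slide rails, in m: 0 is fully home (away from the robot), 0.11 is fully out (drawn toward the robot). A sound board runs the full 110 mm under a steady 1.5 to 6 N, some stiffer than others; a binding one runs freely at first and then stops dead somewhere between 40 and 85 mm and cannot be forced. Boards stay where they are left.
- board_a_knob (a point): Grip of board a's dark turned wooden knob, upright, 24 mm in diameter: this point is on its axis, 85 mm above the bench; the knob's top is at 101 mm and its foot stands on the board's upper face at 55 mm. It moves with the board. Its -x axis is the direction in which the board draws out, its z axis is up. The knob's axis is 15 mm from the front edge of the board.
- board_a_top (a point): Point on the flat upper face of board a (pale wood, 150 mm long along x, 95 mm wide, no rim, upper face 55 mm above the bench), at the middle of the clear part, 75 mm behind the knob; the face runs 60 mm on behind it (+x) and 47 mm to either side. Moves with the board; axes as the knob's. The board runs on a fixed blue-painted base 260 mm long, 100 mm wide, with two bare metal rails; the three stand side by side, about 150 mm apart, and which letter stands where varies.
- board_b (a joint): Travel of one of three look-alike ware boards on slide rails, in m: 0 is fully home (away from the robot), 0.11 is fully out (drawn toward the robot). A sound board runs the full 110 mm under a steady 1.5 to 6 N, some stiffer than others; a binding one runs freely at first and then stops dead somewhere between 40 and 85 mm and cannot be forced. Boards stay where they are left.
- board_b_knob (a point): Grip of board b's dark turned wooden knob, upright, 24 mm in diameter: this point is on its axis, 85 mm above the bench; the knob's top is at 101 mm and its foot stands on the board's upper face at 55 mm. It moves with the board. Its -x axis is the direction in which the board draws out, its z axis is up. The knob's axis is 15 mm from the front edge of the board.
- board_b_top (a point): Point on the flat upper face of board b (pale wood, 150 mm long along x, 95 mm wide, no rim, upper face 55 mm above the bench), at the middle of the clear part, 75 mm behind the knob; the face runs 60 mm on behind it (+x) and 47 mm to either side. Moves with the board; axes as the knob's. The board runs on a fixed blue-painted base 260 mm long, 100 mm wide, with two bare metal rails; the three stand side by side, about 150 mm apart, and which letter stands where varies.
- board_c (a joint): Travel of one of three look-alike ware boards on slide rails, in m: 0 is fully home (away from the robot), 0.11 is fully out (drawn toward the robot). A sound board runs the full 110 mm under a steady 1.5 to 6 N, some stiffer than others; a binding one runs freely at first and then stops dead somewhere between 40 and 85 mm and cannot be forced. Boards stay where they are left.
- board_c_knob (a point): Grip of board c's dark turned wooden knob, upright, 24 mm in diameter: this point is on its axis, 85 mm above the bench; the knob's top is at 101 mm and its foot stands on the board's upper face at 55 mm. It moves with the board. Its -x axis is the direction in which the board draws out, its z axis is up. The knob's axis is 15 mm from the front edge of the board.
- board_c_top (a point): Point on the flat upper face of board c (pale wood, 150 mm long along x, 95 mm wide, no rim, upper face 55 mm above the bench), at the middle of the clear part, 75 mm behind the knob; the face runs 60 mm on behind it (+x) and 47 mm to either side. Moves with the board; axes as the knob's. The board runs on a fixed blue-painted base 260 mm long, 100 mm wide, with two bare metal rails; the three stand side by side, about 150 mm apart, and which letter stands where varies.
- reject_mid (a point): Centre of the red wooden reject block, loose, 80 mm long (its x axis), 32 mm wide (y), 44 mm tall (z), about 85 to 170 g; it stands on the bench left or right of the slides, centre 22 mm up.
- bowl_1: Clay-coloured open bowl, 100 mm across, 65 mm tall; origin at the middle of its underside. Bystander, on the bench on the other side of the slides from the red block.
- bowl_2: Clay-coloured open bowl, 110 mm across, 75 mm tall, far left; origin at the middle of its underside. Bystander.
- bowl_3: White open bowl, 110 mm across, 75 mm tall, far right; origin at the middle of its underside. Bystander.
- glaze: White bottle with a blue cap, 60 mm across, 150 mm tall, standing at the far left; origin at the middle of its underside. Bystander.
- prop: Pale upright kiln prop, a solid cylinder 44 mm across and 100 mm tall, right of the slides; origin at the middle of its underside. Bystander.
- brush: Brush 170 mm long lying crosswise on the bench, near left, between the robot and the slides; origin at about its middle, underneath. Bystander.
- spatula: Wooden spatula 200 mm long lying crosswise on the bench, near right, between the robot and the slides; origin at about its middle, underneath. Bystander.
- reject: The same red block; origin at the middle of its underside.
There are look-alikes about, which are no part of the job. Of the things that look like the reject, the smallest one is meant.

How it is judged:
On the way, in this order (a step that is already met when the one before it is completed fails the run):
1. two boards stand fully out (over 102 mm) and the third has been drawn until it stops (over 36 mm) (((value of joint each of board_b, board_c above 0.102 m and value of joint board_a between 0.036 and 0.095 m) or (value of joint each of board_a, board_c above 0.102 m and value of joint board_b between 0.036 and 0.095 m) or (value of joint each of board_a, board_b above 0.102 m and value of joint board_c between 0.036 and 0.095 m))), for 0.2 s.
2. the board that stopped short is back fully home (under 7 mm), the other two still fully out (((value of joint each of board_b, board_c above 0.102 m and value of joint board_a below 0.007 m) or (value of joint each of board_a, board_c above 0.102 m and value of joint board_b below 0.007 m) or (value of joint each of board_a, board_b above 0.102 m and value of joint board_c below 0.007 m))), for 0.2 s.
At the end, for the whole second after the job is handed in: Two boards are fully out (over 102 of 110 mm), the binding board is fully home (under 7 mm), and the red block rests on the binding board's upper face (its centre over the board, 12 to 45 mm above the face), let go and still (((value of joint each of board_b, board_c above 0.102 m and value of joint board_a below 0.007 m and x of reject_mid in the frame of board_a_top between -0.05 and 0.06 m and y of reject_mid in the frame of board_a_top between -0.045 and 0.045 m and z of reject_mid in the frame of board_a_top between 0.012 and 0.045 m) or (value of joint each of board_a, board_c above 0.102 m and value of joint board_b below 0.007 m and x of reject_mid in the frame of board_b_top between -0.05 and 0.06 m and y of reject_mid in the frame of board_b_top between -0.045 and 0.045 m and z of reject_mid in the frame of board_b_top between 0.012 and 0.045 m) or (value of joint each of board_a, board_b above 0.102 m and value of joint board_c below 0.007 m and x of reject_mid in the frame of board_c_top between -0.05 and 0.06 m and y of reject_mid in the frame of board_c_top between -0.045 and 0.045 m and z of reject_mid in the frame of board_c_top between 0.012 and 0.045 m)) and linear speed of reject below 0.02 m/s); the robot touches nothing.
It fails at once if a bowl, the bottle, the kiln prop, the brush or the spatula is shifted by more than 30 mm (distance of any of bowl_1, bowl_2, bowl_3, glaze, prop, brush, spatula from where it was at the start of the episode above 0.03 m).
It also fails if it takes over 72 s, if anything falls off the work surface, if the arm or the gripper's body presses on something with over 40 N, if the wrist force passes 120 N, or if a joint passes its speed limit or range.

## Robot

A 6-joint arm with a two-finger parallel gripper is mounted at the origin on the work surface. World frame = base frame: x ahead of the robot, y to its left, z up, the work surface at z = 0. Lengths are in m, angles in rad, forces in N, time in s.
With the tool pointing down it reaches from about 0.3 to 0.95 m from the base axis. Payload 3.1 kg.
Tool frame: the origin (TCP) lies between the finger pads; the fingertips stand 19 mm ahead of it and the grasp point (between the pads) is the TCP; x points along the fingers, y is the direction in which the jaws open and shut, and the axes are right-handed (so a half turn about x gives the same grasp; the last joint's range is limited). The gripper opens to 85 mm and grips with 20 to 120 N. Pads are 22 mm wide; open, the fingers measure 114 mm over their backs; the gripper's body (76 mm by 85 mm) begins 54 mm behind the grasp point. The pads swing forward as they close: fully open they stand 13 mm farther back than shut.
Start: joints at [-1.181, 0.308, 1.634, -0, 1.2, -0.07], TCP at [0.277, -0.56, 0.25] pointing down, gripper open.
Joint ranges: [-3.06, 3.06], [-0.79, 1.96], [0.05, 2.63], [-1.19, 4.34], [0.05, 2.64], [-2.94, 2.94]. Speed limits (rad/s): [2.79, 2.79, 3.14, 3.14, 3.14, 3.14].

## Interface

Orientations are given as [roll, pitch, yaw] about the fixed x, y, z axes, in that order (R = Rz(yaw) Ry(pitch) Rx(roll)).
In Python, from station import ctrl gives the robot as it stands.
- The arm moves only by the tool step_arm, never from a script. Its argument "deltas" is a list of rows, each a list of 6 numbers: the shift along the world's x, y, z in mm, then the turn, a rotation vector about the world's x, y, z in units of 5 degrees (1.0 is 5 degrees). In form: [[tx, ty, tz, rx, ry, rz], ...]. A call has 1 to 12 rows; each row is the pose to reach, as a shift and turn from the pose measured when the call began; what a row does not reach only later rows make up. A row lasts 1/12 s, in which the tool goes at most 41.7 mm and 7.16 degrees, less where a joint would pass 70% of its speed; a pose out of reach is approached as far as the arm can. A call with a gripper value outside its range is refused whole. "claw" is the finger opening in mm, from 0 to 85.4, set as the call begins (left out, the last holds). The fingers move at their own pace and stop on an object; "squeeze" is the grip in N (left out, the last holds). Time passes only in rows, so rows that repeat a pose let the fingers close. It gives the time, the measured TCP pose, the force and the opening at its end, in the units of the state.
- ctrl.get_state(): the state, without advancing time (a new reading comes with each control period).
- ctrl.get_image(name): name is "side" or "top"; returns a dict with "image" (384x512x3 uint8, red, green, blue), "fov_y" (degrees; the focal length in pixels is half the picture's height over the tangent of half this angle, whatever the lens; pixels are square), "cx", "cy" (the principal point, pixels), "k1" (the pictures are not rectified: a ray, as slopes to the right and down, at radius r is drawn at 1 + k1 r^2 times it, then the intrinsics apply), "view" (4x4, takes a point from world to camera coordinates). Camera axes: x right, y down, z forward; pixel columns grow to the right and rows downward; lengths in m; the calibration is good to about 2 mm. A picture is of the moment at which its call begins. There is no depth.
- ctrl.hand_in(): hands the job in, once; it reports no verdict.
The state is a dict: "time_s": time; "qpos": joint angles; "qvel": joint speeds; "tau": joint torques, N m; "position": TCP position; "eef_rot": TCP orientation; "force": force on the tool from outside, world axes, zero at the start; "wrist_torque": the same for the moment, N m; "finger_gap": finger opening in m.
Only numpy, scipy, OpenCV 4.12 (cv2) and the standard library are available. Lean on these libraries where they do the work, as an engineer would, in place of code of your own. Each camera call takes 0.05 s, during which the arm holds its last target.

## Working session

There is one attempt and no reset: what is moved stays moved. The work goes in short steps, Python scripts to look and compute and a tool call to move; the robot and the scene stay as the last step left them, time stands still between calls to the robot, and variables do not carry over. Pictures are saved under pics/ and viewed, and the job is handed in when it is done.

Besides the shell and the picture viewer there is one more tool, called after "Request:" by a JSON object that holds its "api" and its "payload", one argument or row to a line. step_arm: Moves the arm, as the interface text tells. Its arguments: {"type":"object","properties":{"deltas":{"type":"array"},"claw":{"type":"number"},"squeeze":{"type":"number"}},"required":["deltas"]}

```bash
ls; mkdir -p pics
cat > h.py <<'E'
import numpy as np, cv2
from station import ctrl
def grab(name,fn=None):
    d=ctrl.get_image(name)
    if fn: cv2.imwrite('pics/'+fn,d['image'][:,:,::-1])
    return d
def ray(d,u,v):
    im=d['image'];f=im.shape[0]/2/np.tan(np.radians(d['fov_y'])/2)
    K=np.array([[f,0,d['cx']],[0,f,d['cy']],[0,0,1]])
    p=cv2.undistortPoints(np.array([[[u,v]]],float),K,np.array([d['k1'],0,0,0.]))[0,0]
    V=np.array(d['view']);R=V[:3,:3];t=V[:3,3]
    return -R.T@t, R.T@np.array([p[0],p[1],1])
def onz(d,u,v,z):
    o,r=ray(d,u,v); return o+r*(z-o[2])/r[2]
def proj(d,P):
    im=d['image'];f=im.shape[0]/2/np.tan(np.radians(d['fov_y'])/2)
    V=np.array(d['view']);c=V[:3,:3]@np.array(P)+V[:3,3];s=c[:2]/c[2];s=s*(1+d['k1']*(s@s))
    return s*f+[d['cx'],d['cy']]
E
python3 - <<'E'
from h import *
for n in('top','side'):
    d=grab(n,n+'0.png');o,_=ray(d,256,192);print(n,d['fov_y'],d['k1'],d['cx'],d['cy'],o)
s=ctrl.get_state();print({k:np.round(v,3) for k,v in s.items()})
E
```

```text
pics
top 46.50611917523372 -0.15795513639370878 253.10808105707375 185.99804389029813 [0.34842716 0.00396126 1.52236895]
side 42.73817670106985 0.016346113718165342 251.90312929406124 198.2018020726122 [0.36632915 1.09529116 0.94978718]
{'time_s': np.float64(0.1), 'qpos': array([-1.181,  0.309,  1.635,  0.   ,  1.2  , -0.07 ]), 'qvel': array([-0.001, -0.001, -0.005,  0.002,  0.001,  0.001]), 'tau': array([ 0.0000e+00, -4.1641e+01, -2.7764e+01,  0.0000e+00,  4.0000e-03,
        0.0000e+00]), 'position': array([ 0.277, -0.559,  0.249]), 'eef_rot': array([-1.649,  1.569,  1.953]), 'force': array([ 0.282, -0.078,  0.276]), 'wrist_torque': array([-0.006, -0.03 ,  0.019]), 'finger_gap': np.float64(0.085)}
```

View pics/top0.png

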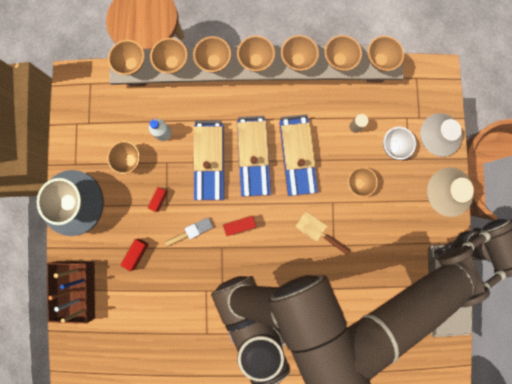

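View pics/side0.png

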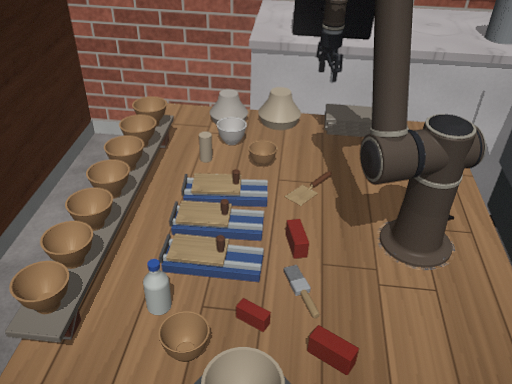

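The top view shows boards with knobs near (207,165), (257,161) and (297,153). Red candidates are at (158,199), (240,226) and (134,255). Next I'll measure them all.

Run:
```python
from h import *
d=grab('top');im=d['image'];hsv=cv2.cvtColor(im,cv2.COLOR_RGB2HSV)
m=(((hsv[...,0]<5)|(hsv[...,0]>172))&(hsv[...,1]>170)&(hsv[...,2]>60)).astype(np.uint8)
cs,_=cv2.findContours(m,cv2.RETR_EXTERNAL,cv2.CHAIN_APPROX_NONE)
for c in cs:
    if cv2.contourArea(c)<60: continue
    P=np.array([onz(d,*p[0],0.044)[:2] for p in c]).astype(np.float32)
    (x,y),(w,h),a=cv2.minAreaRect(P);print('red',c.mean(axis=(0,1)).round(),np.round([x,y,w,h,a],3),cv2.boxPoints(((x,y),(w,h),a)).round(3).tolist())
# top-face only: brightness
dk=((hsv[...,2]<95)).astype(np.uint8);
cs,_=cv2.findContours(dk[100:200,190:325].copy(),cv2.RETR_EXTERNAL,cv2.CHAIN_APPROX_NONE)
for c in cs:
    if cv2.contourArea(c)<8: continue
    q=c.reshape(-1,2).mean(0)+[190,100];print('dark',q,cv2.contourArea(c),onz(d,*q,0.101).round(3))
bl=((hsv[...,0]>105)&(hsv[...,0]<125)&(hsv[...,1]>140)).astype(np.uint8)
bl=cv2.morphologyEx(bl,cv2.MORPH_CLOSE,np.ones((3,3)))
cs,_=cv2.findContours(bl,cv2.RETR_EXTERNAL,cv2.CHAIN_APPROX_NONE)
for c in cs:
    if cv2.contourArea(c)<100: continue
    P=np.array([onz(d,*p[0],0.04)[:2] for p in c]).astype(np.float32);print('blue',np.round(sum(map(list,map(np.atleast_1d,cv2.minAreaRect(P))),[])[0:],3).tolist() if 0 else cv2.minAreaRect(P))
cv2.imwrite('pics/crop0.png',cv2.resize(im[100:280,100:340,::-1],None,fx=3.3,fy=3.3,interpolation=cv2.INTER_CUBIC))
```

```text
red [134. 255.] [2.4800e-01 4.1900e-01 4.6000e-02 1.0400e-01 6.0943e+01] [[0.19099999964237213, 0.42399999499320984], [0.28200000524520874, 0.37299999594688416], [0.3050000071525574, 0.4129999876022339], [0.21400000154972076, 0.46399998664855957]]
red [239. 225.] [ 0.341  0.063  0.037  0.099 16.079] [[0.3100000023841858, 0.10499999672174454], [0.3370000123977661, 0.009999999776482582], [0.37299999594688416, 0.019999999552965164], [0.3449999988079071, 0.11599999666213989]]
red [157. 199.] [4.3200e-01 3.3600e-01 3.4000e-02 7.5000e-02 6.3025e+01] [[0.39100000262260437, 0.33799999952316284], [0.4580000042915344, 0.3050000071525574], [0.4729999899864197, 0.33399999141693115], [0.4059999883174896, 0.36800000071525574]]
blue ((0.4774918258190155, 0.1662895679473877), (0.033589206635951996, 0.08732850104570389), 89.5833969116211)
blue ((0.4858916997909546, -0.1464388519525528), (0.07494476437568665, 0.03404942899942398), 4.8607001304626465)
blue ((0.4916918873786926, 0.009127838537096977), (0.03332224860787392, 0.08709164708852768), 89.16246795654297)
```

View pics/crop0.png

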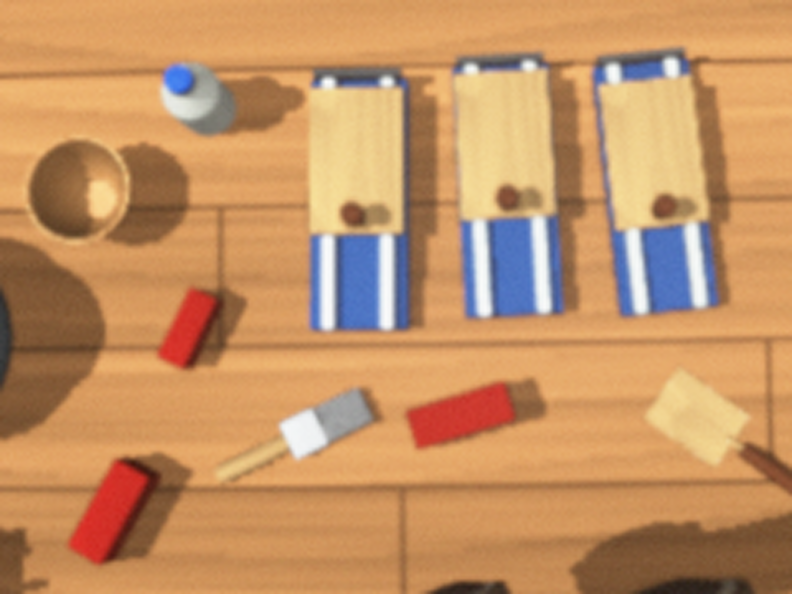

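The crop shows the chosen red block at crop (190,328), which is full-image (157,199). It is the smallest at about 75x34 mm; the other two are about 100 mm long. Knob tops are at crop (352,213), (508,197) and (665,206).

Run:
```python
from h import *
d=grab('top');s=3.3
def w(u,v,z): return onz(d,(u+.5)/s-.5+100,(v+.5)/s-.5+100,z)[:2]
for n,k,(a,b,c,e) in (('L',(352,211),((310,84),(311,233),(407,82),(408,234))),('M',(508,195),((455,72),(464,220),(548,70),(557,215))),('R',(666,205),((600,82),(614,230),(692,75),(709,222)))):
    K=w(*k,0.098);
    f=lambda p,q:np.degrees(np.arctan2(*(w(*p,.055)-w(*q,.055))[::-1]))
    front=(w(*b,.055)+w(*e,.055))/2; back=(w(*a,.055)+w(*c,.055))/2
    print(n,'knob',K.round(3),'yaw',f(a,b).round(1),f(c,e).round(1),'front',front.round(3),'back',back.round(3),'len',np.linalg.norm(front-back).round(3))
d2=grab('side','s1.png')
im=d2['image'];cv2.imwrite('pics/sc.png',cv2.resize(im[150:300,140:280,::-1],None,fx=4,fy=4,interpolation=cv2.INTER_CUBIC))
```

```text
L knob [0.542 0.165] yaw 0.3 -0.1 front [0.525 0.162] back [0.679 0.163] len 0.154
M knob [0.555 0.012] yaw 2.8 2.4 front [0.538 0.01 ] back [0.688 0.017] len 0.15
R knob [ 0.543 -0.142] yaw 4.0 4.8 front [ 0.527 -0.141] back [ 0.678 -0.129] len 0.151
```

View pics/sc.png

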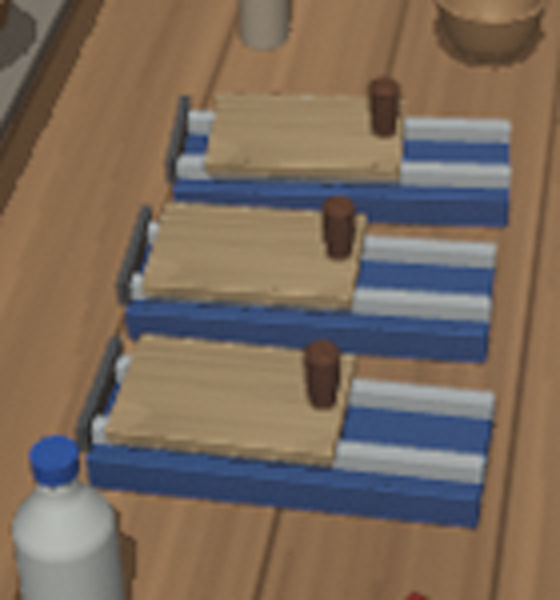

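```bash
cat >> h.py <<'E'
from scipy.spatial.transform import Rotation as Ro
def st():
    s=ctrl.get_state();R=Ro.from_euler('xyz',s['eef_rot']).as_matrix()
    print('t',round(s['time_s'],2),'p',np.round(np.array(s['position'])*1000,1),'toolx',R[:,0].round(3),'jawyaw',np.degrees(np.arctan2(R[1,1],R[0,1])).round(1),'F',np.round(s['force'],1),'gap',round(s['finger_gap']*1000,1),'q6',round(s['qpos'][5],2))
    return s,R
E
python3 - <<'E'
from h import *
st()
E
```

```text
t 0.25 p [ 277.2 -559.8  249.7] toolx [-0.     0.001 -1.   ] jawyaw -63.7 F [0.1 0.3 0.1] gap 85.3 q6 -0.07
```

Request:
{"api": "step_arm", "payload": {
  "deltas": [
    [265, 420, -80, 0, 0, -4.4],
    [265, 420, -80, 0, 0, -4.4],
    [265, 420, -80, 0, 0, -4.4],
    [265, 420, -80, 0, 0, -4.4],
    [265, 420, -80, 0, 0, -4.4],
    [265, 420, -80, 0, 0, -4.4],
    [265, 420, -80, 0, 0, -4.4],
    [265, 420, -80, 0, 0, -4.4],
    [265, 420, -80, 0, 0, -4.4],
    [265, 420, -80, 0, 0, -4.4],
    [265, 420, -80, 0, 0, -4.4],
    [265, 420, -80, 0, 0, -4.4]
  ],
  "claw": 70
}}

```text
time_s: 1.25
position: [0.5405, -0.1418, 0.1703]
eef_rot: [-2.048, 1.57, 1.17]
force: [0.2, -0.7, 1.1]
finger_gap: 0.0705
```

Run:
```python
from h import *
st()
```

```text
t 1.25 p [ 540.5 -141.8  170.3] toolx [ 0.     0.001 -1.   ] jawyaw -85.7 F [ 0.2 -0.7  1.1] gap 70.5 q6 1.16
```

Request:
{"api": "step_arm", "payload": {
  "deltas": [
    [1, 1, -30, 0, 0, 0],
    [1, 1, -60, 0, 0, 0],
    [1, 1, -84, 0, 0, 0],
    [1, 1, -84, 0, 0, 0]
  ]
}}

```text
time_s: 1.58
position: [0.5371, -0.1386, 0.0809]
eef_rot: [-0.489, 1.56, 2.73]
force: [-1.3, -0.0, -0.2]
finger_gap: 0.0696
```

Request:
{"api": "step_arm", "payload": {
  "deltas": [
    [0, 0, 0, 0, 0, 0],
    [0, 0, 0, 0, 0, 0],
    [0, 0, 0, 0, 0, 0],
    [0, 0, 0, 0, 0, 0],
    [0, 0, 0, 0, 0, 0],
    [0, 0, 0, 0, 0, 0]
  ],
  "claw": 10,
  "squeeze": 40
}}

```text
time_s: 2.08
position: [0.5392, -0.1415, 0.0832]
eef_rot: [0.05, 1.566, -3.014]
force: [1.0, -5.9, -1.7]
finger_gap: 0.0229
```

Request:
{"api": "step_arm", "payload": {
  "deltas": [
    [-8, -0.6, 1, 0, 0, 0],
    [-16, -1.2, 1, 0, 0, 0],
    [-24, -1.8, 1, 0, 0, 0],
    [-32, -2.5, 1, 0, 0, 0],
    [-36, -2.8, 1, 0, 0, 0]
  ]
}}

```text
time_s: 2.5
position: [0.501, -0.1452, 0.0834]
eef_rot: [0.229, 1.564, -2.834]
force: [2.7, -6.1, -16.1]
finger_gap: 0.0226
```

Request:
{"api": "step_arm", "payload": {
  "deltas": [
    [-6, -0.4, 0, 0, 0, 0],
    [-12, -0.9, 0, 0, 0, 0],
    [-18, -1.4, 0, 0, 0, 0],
    [-20, -1.5, 0, 0, 0, 0]
  ]
}}

```text
time_s: 2.83
position: [0.4797, -0.1472, 0.0833]
eef_rot: [0.326, 1.564, -2.737]
force: [2.3, -5.8, -14.7]
finger_gap: 0.0227
```

Request:
{"api": "step_arm", "payload": {
  "deltas": [
    [-6, -0.4, -0.5, 0, 0, 0],
    [-12, -0.9, -0.5, 0, 0, 0],
    [-18, -1.4, -0.5, 0, 0, 0],
    [-20, -1.5, -0.5, 0, 0, 0]
  ]
}}

```text
time_s: 3.17
position: [0.4591, -0.1492, 0.0833]
eef_rot: [0.469, 1.564, -2.594]
force: [1.8, -4.6, -11.1]
finger_gap: 0.0227
```

Request:
{"api": "step_arm", "payload": {
  "deltas": [
    [-6, -0.4, -0.5, 0, 0, 0],
    [-12, -0.9, -0.5, 0, 0, 0],
    [-18, -1.4, -0.5, 0, 0, 0],
    [-20, -1.5, -0.5, 0, 0, 0]
  ]
}}

```text
time_s: 3.5
position: [0.4485, -0.1504, 0.084]
eef_rot: [2.827, 1.551, -0.242]
force: [32.0, 7.0, -35.1]
finger_gap: 0.0225
```

Run:
```python
from h import *
d=grab('side');im=d['image'];cv2.imwrite('pics/sc1.png',cv2.resize(im[150:300,140:320,::-1],None,fx=4,fy=4,interpolation=cv2.INTER_CUBIC))
d=grab('top','t1.png');st()
```

```text
t 3.6 p [ 448.5 -150.4   83.9] toolx [ 0.018 -0.005 -1.   ] jawyaw -85.8 F [ 26.3   5.1 -31.2] gap 22.6 q6 1.08
```

View pics/sc1.png

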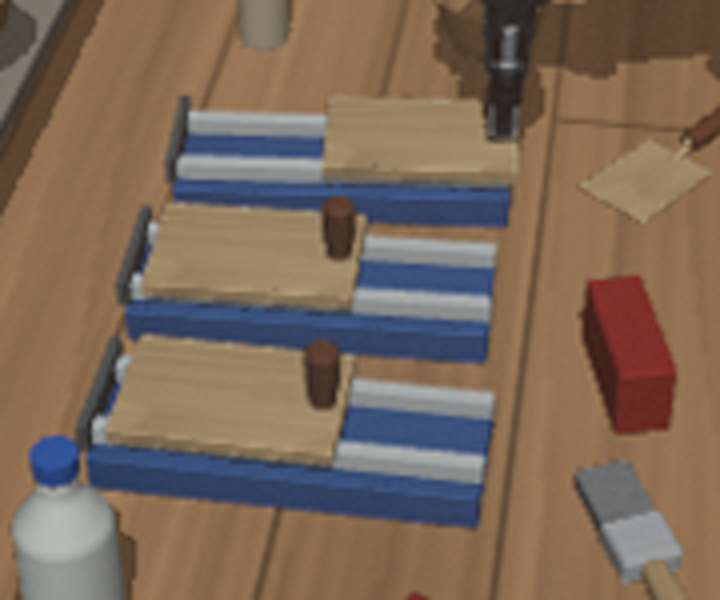

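Request:
{"api": "step_arm", "payload": {
  "deltas": [
    [0, 0, 0, 0, 0, 0],
    [0, 0, 0, 0, 0, 0],
    [0, 0, 0, 0, 0, 0],
    [0, 0, 25, 0, 0, 0],
    [0, 0, 60, 0, 0, 0],
    [0, 0, 60, 0, 0, 0]
  ],
  "claw": 65
}}

```text
time_s: 4.1
position: [0.452, -0.1521, 0.1501]
eef_rot: [2.742, 1.542, -0.327]
force: [1.0, 0.2, 0.1]
finger_gap: 0.0646
```

Run:
```python
from h import *
st()
```

```text
t 4.1 p [ 452.  -152.1  150.1] toolx [ 0.027 -0.009 -1.   ] jawyaw -85.8 F [1.  0.2 0.1] gap 64.6 q6 1.08
```

Request:
{"api": "step_arm", "payload": {
  "deltas": [
    [101, 163, 0, 0.1, 0.3, -0.32],
    [101, 163, 0, 0.1, 0.3, -0.32],
    [101, 163, 0, 0.1, 0.3, -0.32],
    [101, 163, 0, 0.1, 0.3, -0.32],
    [101, 163, 0, 0.1, 0.3, -0.32],
    [101, 163, 0, 0.1, 0.3, -0.32],
    [101, 163, -30, 0.1, 0.3, -0.32],
    [101, 163, -65, 0.1, 0.3, -0.32],
    [101, 163, -65, 0.1, 0.3, -0.32]
  ]
}}

```text
time_s: 4.85
position: [0.5465, 0.0107, 0.0793]
eef_rot: [-0.017, 1.557, -3.113]
force: [-1.7, -0.0, -1.0]
finger_gap: 0.065
```

Request:
{"api": "step_arm", "payload": {
  "deltas": [
    [0, 0, 0, 0, 0, 0],
    [0, 0, 0, 0, 0, 0],
    [0, 0, 0, 0, 0, 0],
    [0, 0, 0, 0, 0, 0],
    [0, 0, 0, 0, 0, 0],
    [0, 0, 0, 0, 0, 0]
  ],
  "claw": 10
}}

```text
time_s: 5.35
position: [0.5473, 0.0117, 0.0813]
eef_rot: [-0.177, 1.559, 3.009]
force: [-1.6, 4.6, 3.1]
finger_gap: 0.0231
```

Request:
{"api": "step_arm", "payload": {
  "deltas": [
    [-8, -0.4, 0, 0, 0, 0],
    [-16, -0.7, 0, 0, 0, 0],
    [-24, -1.1, 0, 0, 0, 0],
    [-32, -1.5, 0, 0, 0, 0],
    [-36, -1.6, 0, 0, 0, 0]
  ]
}}

```text
time_s: 5.77
position: [0.5101, 0.0102, 0.0815]
eef_rot: [-0.2, 1.559, 2.985]
force: [3.1, 3.5, -9.6]
finger_gap: 0.0229
```

Request:
{"api": "step_arm", "payload": {
  "deltas": [
    [-6, -0.3, 0, 0, 0, 0],
    [-12, -0.5, 0, 0, 0, 0],
    [-18, -0.8, 0, 0, 0, 0],
    [-20, -0.9, 0, 0, 0, 0]
  ]
}}

```text
time_s: 6.1
position: [0.5029, 0.0097, 0.0832]
eef_rot: [-3.046, 1.549, 0.137]
force: [30.5, 7.8, -32.6]
finger_gap: 0.0225
```

Request:
{"api": "step_arm", "payload": {
  "deltas": [
    [0, 0, 0, 0, 0, 0],
    [0, 0, 0, 0, 0, 0],
    [0, 0, 0, 0, 0, 0],
    [0, 0, 25, 0, 0, 0],
    [0, 0, 65, 0, 0, 0],
    [0, 0, 65, 0, 0, 0]
  ],
  "claw": 65
}}

```text
time_s: 6.6
position: [0.507, 0.0089, 0.155]
eef_rot: [3.14, 1.539, 0.04]
force: [2.2, 1.3, 1.0]
finger_gap: 0.0651
```

Run:
```python
from h import *
st()
```

```text
t 6.6 p [507.    8.9 155. ] toolx [ 0.032  0.001 -0.999] jawyaw -87.6 F [2.2 1.3 1. ] gap 65.1 q6 1.46
```

Request:
{"api": "step_arm", "payload": {
  "deltas": [
    [35, 155, 0, 0, 0.36, -0.48],
    [35, 155, 0, 0, 0.36, -0.48],
    [35, 155, 0, 0, 0.36, -0.48],
    [35, 155, 0, 0, 0.36, -0.48],
    [35, 155, 0, 0, 0.36, -0.48],
    [35, 155, -35, 0, 0.36, -0.48],
    [35, 155, -68, 0, 0.36, -0.48],
    [35, 155, -68, 0, 0.36, -0.48]
  ]
}}

```text
time_s: 7.27
position: [0.5358, 0.162, 0.0813]
eef_rot: [0.241, 1.557, -2.9]
force: [-2.1, -0.3, -1.6]
finger_gap: 0.0649
```

Request:
{"api": "step_arm", "payload": {
  "deltas": [
    [0, 0, 1, 0, 0, 0],
    [0, 0, 1, 0, 0, 0],
    [0, 0, 1, 0, 0, 0],
    [0, 0, 1, 0, 0, 0],
    [0, 0, 1, 0, 0, 0],
    [0, 0, 1, 0, 0, 0]
  ],
  "claw": 10
}}

```text
time_s: 7.77
position: [0.5366, 0.1649, 0.0844]
eef_rot: [-0.243, 1.56, 2.897]
force: [-1.9, 10.4, -0.9]
finger_gap: 0.0228
```

Request:
{"api": "step_arm", "payload": {
  "deltas": [
    [-8, 0, 0, 0, 0, 0],
    [-16, 0, 0, 0, 0, 0],
    [-24, 0, 0, 0, 0, 0],
    [-32, 0, 0, 0, 0, 0],
    [-36, 0, 0, 0, 0, 0]
  ]
}}

```text
time_s: 8.18
position: [0.5001, 0.1653, 0.0846]
eef_rot: [-0.405, 1.561, 2.734]
force: [4.0, 4.6, -14.0]
finger_gap: 0.0226
```

Request:
{"api": "step_arm", "payload": {
  "deltas": [
    [-6, 0, 0, 0, 0, 0],
    [-12, 0, 0, 0, 0, 0],
    [-18, 0, 0, 0, 0, 0],
    [-24, 0, 0, 0, 0, 0],
    [-30, 0, 0, 0, 0, 0]
  ]
}}

```text
time_s: 8.6
position: [0.47, 0.1655, 0.0846]
eef_rot: [-0.576, 1.562, 2.563]
force: [4.9, 2.7, -14.7]
finger_gap: 0.0227
```

Request:
{"api": "step_arm", "payload": {
  "deltas": [
    [-6, 0, 0, 0, 0, 0],
    [-12, 0, 0, 0, 0, 0],
    [-18, 0, 0, 0, 0, 0],
    [-20, 0, 0, 0, 0, 0]
  ]
}}

```text
time_s: 8.93
position: [0.4493, 0.1657, 0.0846]
eef_rot: [-0.687, 1.562, 2.451]
force: [4.0, 3.8, -15.1]
finger_gap: 0.0227
```

Request:
{"api": "step_arm", "payload": {
  "deltas": [
    [-6, 0, 0, 0, 0, 0],
    [-12, 0, 0, 0, 0, 0],
    [-18, 0, 0, 0, 0, 0],
    [-22, 0, 0, 0, 0, 0]
  ]
}}

```text
time_s: 9.27
position: [0.4355, 0.1659, 0.0854]
eef_rot: [-2.677, 1.554, 0.463]
force: [28.7, -0.9, -37.1]
finger_gap: 0.0227
```

Run:
```python
from h import *
d=grab('side');im=d['image'];cv2.imwrite('pics/sc2.png',cv2.resize(im[150:300,140:320,::-1],None,fx=4,fy=4,interpolation=cv2.INTER_CUBIC))
st()
```

```text
t 9.32 p [435.4 165.9  85.5] toolx [ 0.015  0.008 -1.   ] jawyaw -90.1 F [ 22.6  -0.3 -32.9] gap 22.7 q6 1.84
```

View pics/sc2.png

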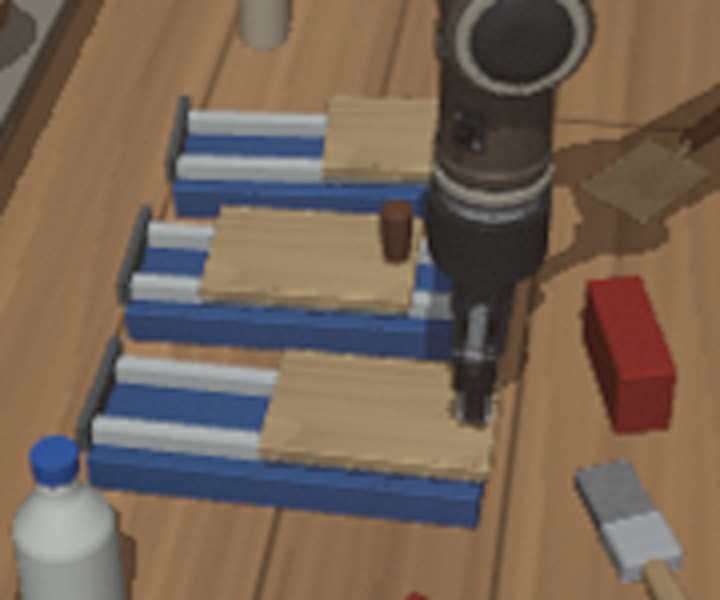

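The side view shows the left and right boards level with their base fronts. The middle knob, at crop (396,230), stopped short, so the middle board binds.

Request:
{"api": "step_arm", "payload": {
  "deltas": [
    [0, 0, 0, 0, 0, 0],
    [0, 0, 0, 0, 0, 0],
    [0, 0, 0, 0, 0, 0],
    [0, 0, 25, 0, 0, 0],
    [0, 0, 65, 0, 0, 0],
    [0, 0, 65, 0, 0, 0]
  ],
  "claw": 65
}}

```text
time_s: 9.82
position: [0.4401, 0.1673, 0.1577]
eef_rot: [-2.751, 1.542, 0.389]
force: [1.2, 0.0, 0.9]
finger_gap: 0.065
```

Run:
```python
from h import *
st()
d=grab('top');im=d['image'];cv2.imwrite('pics/t2.png',cv2.resize(im[100:280,100:340,::-1],None,fx=3.3,fy=3.3,interpolation=cv2.INTER_CUBIC))
```

```text
t 9.82 p [440.1 167.3 157.7] toolx [ 0.027  0.011 -1.   ] jawyaw -90.1 F [1.2 0.  0.9] gap 65.0 q6 1.84
```

View pics/t2.png

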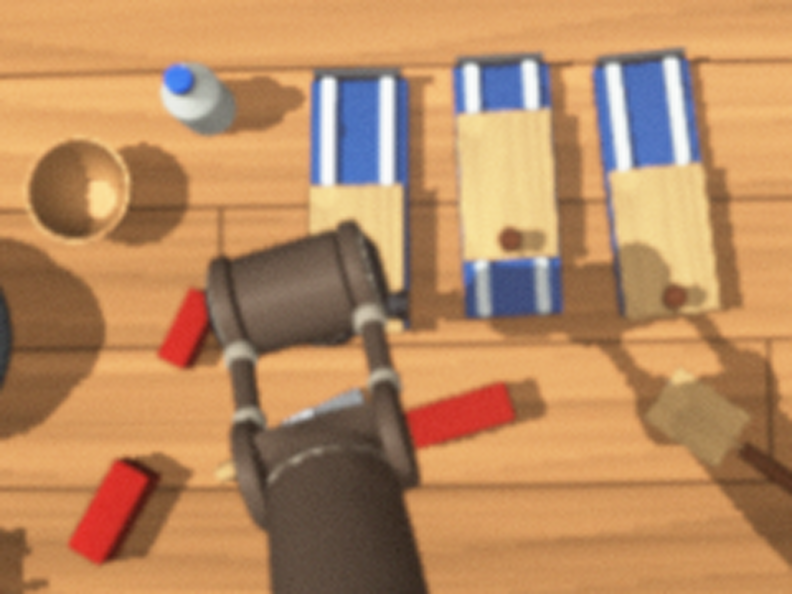

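Request:
{"api": "step_arm", "payload": {
  "deltas": [
    [65, -157, 0, -0.13, 0.31, 0.5],
    [65, -157, 0, -0.13, 0.31, 0.5],
    [65, -157, 0, -0.13, 0.31, 0.5],
    [65, -157, 0, -0.13, 0.31, 0.5],
    [65, -157, 0, -0.13, 0.31, 0.5],
    [65, -157, -5, -0.13, 0.31, 0.5],
    [65, -157, -38, -0.13, 0.31, 0.5],
    [65, -157, -70, -0.13, 0.31, 0.5],
    [65, -157, -71, -0.13, 0.31, 0.5]
  ]
}}

```text
time_s: 10.62
position: [0.497, 0.0115, 0.0787]
eef_rot: [-0.091, 1.554, 3.094]
force: [-1.5, 0.4, -0.8]
finger_gap: 0.0648
```

Request:
{"api": "step_arm", "payload": {
  "deltas": [
    [0, 0, 1, 0, 0, 0],
    [0, 0, 1, 0, 0, 0],
    [0, 0, 1, 0, 0, 0],
    [0, 0, 1, 0, 0, 0],
    [0, 0, 1, 0, 0, 0],
    [0, 0, 1, 0, 0, 0]
  ],
  "claw": 10
}}

```text
time_s: 11.12
position: [0.4979, 0.0098, 0.0813]
eef_rot: [0.136, 1.556, -2.961]
force: [0.2, -7.3, -2.4]
finger_gap: 0.0219
```

Request:
{"api": "step_arm", "payload": {
  "deltas": [
    [8, 0.4, 0, 0, 0, 0],
    [16, 0.7, 0, 0, 0, 0],
    [24, 1.1, 0, 0, 0, 0],
    [32, 1.5, 0, 0, 0, 0],
    [36, 1.6, 0, 0, 0, 0]
  ]
}}

```text
time_s: 11.53
position: [0.5351, 0.0113, 0.0814]
eef_rot: [0.174, 1.556, -2.922]
force: [-2.9, -2.7, -3.4]
finger_gap: 0.0221
```

Request:
{"api": "step_arm", "payload": {
  "deltas": [
    [4, 0.2, 0, 0, 0, 0],
    [8, 0.4, 0, 0, 0, 0],
    [12, 0.6, 0, 0, 0, 0],
    [15, 0.7, 0, 0, 0, 0]
  ]
}}

```text
time_s: 11.87
position: [0.5474, 0.0118, 0.0813]
eef_rot: [0.112, 1.548, -2.984]
force: [-14.9, -4.1, 8.9]
finger_gap: 0.0218
```

Request:
{"api": "step_arm", "payload": {
  "deltas": [
    [4, 0.2, 0, 0, 0, 0],
    [6, 0.3, 0, 0, 0, 0],
    [6, 0.3, 0, 0, 0, 0]
  ]
}}

```text
time_s: 12.12
position: [0.5474, 0.0119, 0.0814]
eef_rot: [0.064, 1.532, -3.031]
force: [-18.3, -3.6, 11.5]
finger_gap: 0.0216
```

Request:
{"api": "step_arm", "payload": {
  "deltas": [
    [0, 0, 0, 0, 0, 0],
    [0, 0, 0, 0, 0, 0],
    [0, 0, 0, 0, 0, 0],
    [0, 0, 25, 0, 0, 0],
    [0, 0, 65, 0, 0, 0],
    [0, 0, 75, 0, 0, 0]
  ],
  "claw": 65
}}

```text
time_s: 12.62
position: [0.5528, 0.0121, 0.1625]
eef_rot: [0.114, 1.544, -2.981]
force: [2.3, -0.4, 0.6]
finger_gap: 0.0649
```

Run:
```python
from h import *
st()
d=grab('top');im=d['image'];cv2.imwrite('pics/t3.png',cv2.resize(im[100:280,100:340,::-1],None,fx=3.3,fy=3.3,interpolation=cv2.INTER_CUBIC))
d=grab('side');im=d['image'];cv2.imwrite('pics/sc3.png',cv2.resize(im[150:300,140:320,::-1],None,fx=4,fy=4,interpolation=cv2.INTER_CUBIC))
```

```text
t 12.62 p [552.8  12.1 162.5] toolx [-0.026 -0.004 -1.   ] jawyaw -87.3 F [ 2.3 -0.4  0.6] gap 64.9 q6 1.47
```

View pics/t3.png

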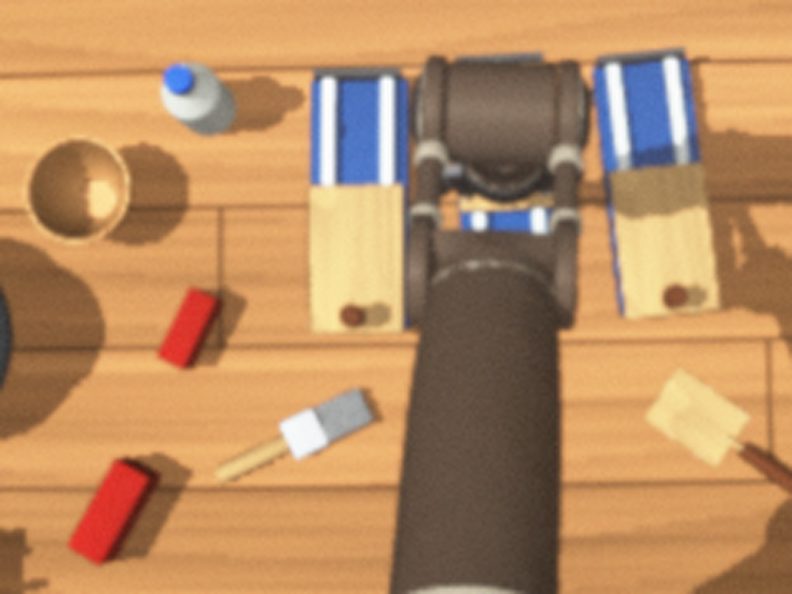

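View pics/sc3.png

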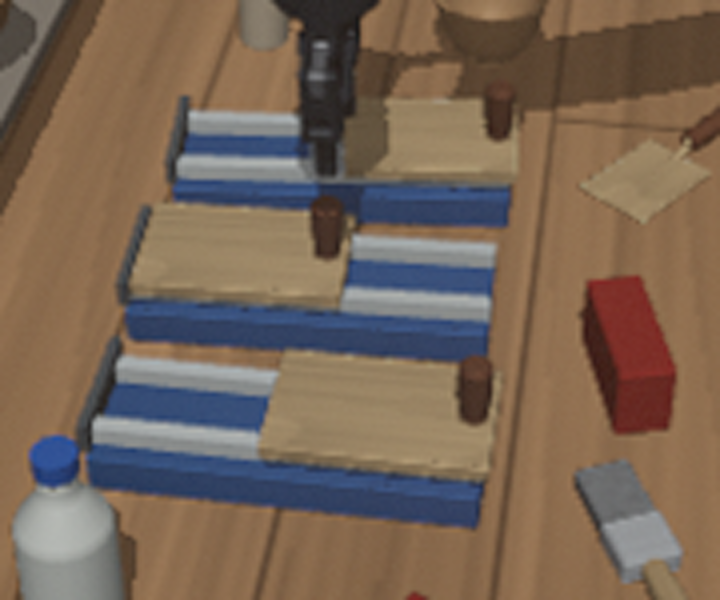

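The middle board is home, and the left and right boards remain fully out. Next is the red block at crop (189,328).

Run:
```python
from h import *
d=grab('top');im=d['image'];hsv=cv2.cvtColor(im,cv2.COLOR_RGB2HSV)
d2=grab('side');h2=cv2.cvtColor(d2['image'],cv2.COLOR_RGB2HSV)
def pts(h,lo,box):
    m=(((h[...,0]<6)|(h[...,0]>170))&(h[...,1]>150)&(h[...,2]>lo)).astype(np.uint8);x0,x1,y0,y1=box
    k=np.zeros_like(m);k[y0:y1,x0:x1]=m[y0:y1,x0:x1]
    cs,_=cv2.findContours(k,cv2.RETR_EXTERNAL,cv2.CHAIN_APPROX_NONE);return max(cs,key=cv2.contourArea)
for lo in(60,120,150,170):
    c=pts(hsv,lo,(140,175,180,215));P=np.array([onz(d,*p[0],.044)[:2] for p in c],np.float32);print(lo,cv2.minAreaRect(P))
for lo in(60,110,125,140):
    c=pts(h2,lo,(225,280,290,335));P=np.array([onz(d2,*p[0],.044)[:2] for p in c],np.float32);print('side',lo,cv2.minAreaRect(P))
c=d['image'][180:220,135:180,::-1];e=d2['image'][290:340,225:285,::-1]
cv2.imwrite('pics/b.png',np.hstack([cv2.resize(c,(390,350),interpolation=2),cv2.resize(e,(390,350),interpolation=2)]))
```

```text
60 ((0.43247300386428833, 0.3370872139930725), (0.035099949687719345, 0.0777476355433464), 62.960731506347656)
120 ((0.4335096478462219, 0.33911824226379395), (0.030539320781826973, 0.0777476355433464), 62.960731506347656)
150 ((0.4338558316230774, 0.3397965729236603), (0.02901631034910679, 0.0777476355433464), 62.96073913574219)
170 ((0.43353471159935, 0.34081462025642395), (0.027494674548506737, 0.07625000923871994), 62.960731506347656)
side 60 ((0.4309147000312805, 0.35827237367630005), (0.05583297833800316, 0.0921480655670166), 62.95235061645508)
side 110 ((0.43161603808403015, 0.34359633922576904), (0.030338527634739876, 0.07755652815103531), 62.98072052001953)
side 125 ((0.415581077337265, 0.35208845138549805), (0.027423107996582985, 0.038559943437576294), 64.74260711669922)Traceback (most recent call last):
  File "<stdin>", line 11, in <module>
  File "<stdin>", line 7, in pts
ValueError: max() iterable argument is empty
```

Request:
{"api": "step_arm", "payload": {
  "deltas": [
    [-120, 328, 0, 0.05, -0.3, -5.9],
    [-120, 328, 0, 0.05, -0.3, -5.9],
    [-120, 328, 0, 0.05, -0.3, -5.9],
    [-120, 328, 0, 0.05, -0.3, -5.9],
    [-120, 328, 0, 0.05, -0.3, -5.9],
    [-120, 328, 0, 0.05, -0.3, -5.9],
    [-120, 328, 0, 0.05, -0.3, -5.9],
    [-120, 328, 0, 0.05, -0.3, -5.9],
    [-120, 328, 0, 0.05, -0.3, -5.9],
    [-120, 328, 0, 0.05, -0.3, -5.9],
    [-120, 328, 0, 0.05, -0.3, -5.9]
  ],
  "claw": 75
}}

```text
time_s: 13.73
position: [0.4262, 0.3406, 0.1544]
eef_rot: [-0.279, 1.556, 2.397]
force: [-0.2, 0.1, 0.9]
finger_gap: 0.0748
```

Run:
```python
from h import *
st()
```

```text
t 13.73 p [426.2 340.6 154.4] toolx [-0.011  0.01  -1.   ] jawyaw -116.6 F [-0.2  0.1  0.9] gap 74.8 q6 2.61
```

Request:
{"api": "step_arm", "payload": {
  "deltas": [
    [7, 0, -35, -0.1, -0.1, 0],
    [7, 0, -70, -0.1, -0.1, 0],
    [7, 0, -100, -0.1, -0.1, 0],
    [7, 0, -118, -0.1, -0.1, 0],
    [7, 0, -118, -0.1, -0.1, 0],
    [7, 0, -118, -0.1, -0.1, 0]
  ]
}}

```text
time_s: 14.23
position: [0.4322, 0.3384, 0.0345]
eef_rot: [0.714, 1.564, -2.894]
force: [0.3, -0.1, 0.9]
finger_gap: 0.075
```

Request:
{"api": "step_arm", "payload": {
  "deltas": [
    [1, 1, -4, 0, 0, 0],
    [1, 1, -4, 0, 0, 0],
    [1, 1, -4, 0, 0, 0],
    [1, 1, -4, 0, 0, 0],
    [1, 1, -4, 0, 0, 0],
    [1, 1, -4, 0, 0, 0]
  ],
  "claw": 20
}}

```text
time_s: 14.73
position: [0.4343, 0.3399, 0.0318]
eef_rot: [0.566, 1.567, -3.042]
force: [1.0, -1.1, 5.7]
finger_gap: 0.0316
```

Request:
{"api": "step_arm", "payload": {
  "deltas": [
    [0, 0, 20, 0, 0, 0],
    [0, 0, 50, 0, 0, 0],
    [0, 0, 85, 0, 0, 0],
    [0, 0, 120, 0, 0, 0],
    [0, 0, 130, 0, 0, 0]
  ]
}}

```text
time_s: 15.15
position: [0.437, 0.342, 0.1674]
eef_rot: [-1.783, 1.564, 0.893]
force: [1.3, 0.6, -0.6]
finger_gap: 0.0316
```

Run:
```python
from h import *
st()
d=grab('side');im=d['image'];cv2.imwrite('pics/sc4.png',cv2.resize(im[150:350,140:340,::-1],None,fx=3,fy=3,interpolation=cv2.INTER_CUBIC))
```

```text
t 15.15 p [437.  342.  167.4] toolx [ 0.004  0.005 -1.   ] jawyaw -116.7 F [ 1.3  0.6 -0.6] gap 31.6 q6 2.62
```

View pics/sc4.png

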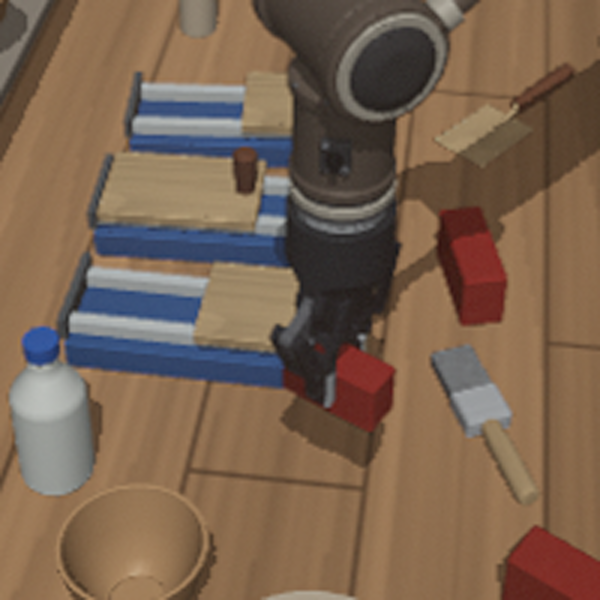

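Request:
{"api": "step_arm", "payload": {
  "deltas": [
    [10, -40, 0, 0, 0, 1.4],
    [25, -80, 0, 0, 0, 2.8],
    [45, -115, 0, 0, 0, 4.2],
    [65, -150, 0, 0, 0, 5.6],
    [90, -180, 0, 0, 0, 5.86],
    [112, -212, 0, 0, 0, 5.86],
    [135, -245, 0, 0, 0, 5.86],
    [160, -280, 0, 0, 0, 5.86],
    [180, -310, 0, 0, 0, 5.86],
    [193, -326, 0, 0, 0, 5.86],
    [193, -326, 0, 0, 0, 5.86],
    [193, -326, 0, 0, 0, 5.86]
  ]
}}

```text
time_s: 16.2
position: [0.6294, 0.0149, 0.1648]
eef_rot: [-1.316, 1.563, 1.868]
force: [-0.1, 0.6, -1.4]
finger_gap: 0.0315
```

Run:
```python
from h import *
st()
```

```text
t 16.2 p [629.4  14.9 164.8] toolx [-0.002  0.008 -1.   ] jawyaw -87.6 F [-0.1  0.6 -1.4] gap 31.5 q6 1.47
```

Lower to just above the face (needed drop ≈78 mm).

Request:
{"api": "step_arm", "payload": {
  "deltas": [
    [0, 0, -25, 0, 0, 0],
    [0, 0, -50, 0, 0, 0],
    [0, 0, -65, 0, 0, 0],
    [0, 0, -72, 0, 0, 0],
    [0, 0, -74, 0, 0, 0],
    [0, 0, -74, 0, 0, 0]
  ]
}}

```text
time_s: 16.7
position: [0.6283, 0.016, 0.0899]
eef_rot: [-1.112, 1.561, 2.074]
force: [0.2, -0.4, -1.5]
finger_gap: 0.0316
```

Request:
{"api": "step_arm", "payload": {
  "deltas": [
    [0, 0, -2, 0, 0, 0],
    [0, 0, -3, 0, 0, 0],
    [0, 0, -3, 0, 0, 0]
  ]
}}

```text
time_s: 16.95
position: [0.6289, 0.0162, 0.0878]
eef_rot: [-1.261, 1.562, 1.925]
force: [0.1, 0.2, -0.8]
finger_gap: 0.0314
```

Request:
{"api": "step_arm", "payload": {
  "deltas": [
    [0, 0, -1, 0, 0, 0],
    [0, 0, -1.5, 0, 0, 0],
    [0, 0, -1.5, 0, 0, 0]
  ]
}}

```text
time_s: 17.2
position: [0.6295, 0.0161, 0.0871]
eef_rot: [-1.434, 1.563, 1.752]
force: [-0.1, -0.6, -0.1]
finger_gap: 0.0315
```

Request:
{"api": "step_arm", "payload": {
  "deltas": [
    [0, 0, 0, 0, 0, 0],
    [0, 0, 0, 0, 0, 0],
    [0, 0, 0, 0, 0, 0],
    [0, 0, 0, 0, 0, 0],
    [0, 0, 25, 0, 0, 0],
    [0, 0, 60, 0, 0, 0],
    [0, 0, 100, 0, 0, 0],
    [0, 0, 130, 0, 0, 0]
  ],
  "claw": 65
}}

```text
time_s: 17.87
position: [0.6302, 0.0161, 0.2198]
eef_rot: [-1.699, 1.563, 1.487]
force: [0.7, -0.1, 1.1]
finger_gap: 0.0648
```

Request:
{"api": "step_arm", "payload": {
  "deltas": [
    [-40, 0, 40, 0, 0, 0],
    [-80, 0, 40, 0, 0, 0],
    [-120, 0, 40, 0, 0, 0],
    [-160, 0, 40, 0, 0, 0],
    [-200, 0, 40, 0, 0, 0],
    [-240, -20, 40, 0, 0, 0],
    [-260, -50, 40, 0, 0, 0],
    [-270, -90, 40, 0, 0, 0],
    [-280, -130, 40, 0, 0, 0],
    [-290, -170, 40, 0, 0, 0],
    [-300, -200, 40, 0, 0, 0],
    [-300, -200, 40, 0, 0, 0]
  ]
}}

```text
time_s: 18.87
position: [0.3288, -0.1887, 0.2606]
eef_rot: [-1.931, 1.567, 1.248]
force: [0.7, -0.3, -0.0]
finger_gap: 0.0655
```

Run:
```python
from h import *
st()
d=grab('top');im=d['image'];cv2.imwrite('pics/t5.png',cv2.resize(im[100:280,100:400,::-1],None,fx=2.6,fy=2.6,interpolation=cv2.INTER_CUBIC))
hsv=cv2.cvtColor(im,cv2.COLOR_RGB2HSV)
m=(((hsv[...,0]<6)|(hsv[...,0]>170))&(hsv[...,1]>150)&(hsv[...,2]>60)).astype(np.uint8);m[:, :235]=0;m[:,280:]=0;m[190:]=0
cs,_=cv2.findContours(m,cv2.RETR_EXTERNAL,cv2.CHAIN_APPROX_NONE)
for c in cs:
  if cv2.contourArea(c)>30: print(cv2.minAreaRect(np.array([onz(d,*p[0],.099)[:2] for p in c],np.float32)))
d=grab('side');im=d['image'];cv2.imwrite('pics/sc5.png',cv2.resize(im[150:350,140:340,::-1],None,fx=3,fy=3,interpolation=cv2.INTER_CUBIC))
```

```text
t 18.87 p [ 328.8 -188.7  260.6] toolx [ 0.001  0.004 -1.   ] jawyaw -87.9 F [ 0.7 -0.3 -0. ] gap 65.5 q6 0.89
((0.6274420022964478, 0.016391312703490257), (0.025881581008434296, 0.07564157247543335), 89.2047348022461)
```

View pics/sc5.png

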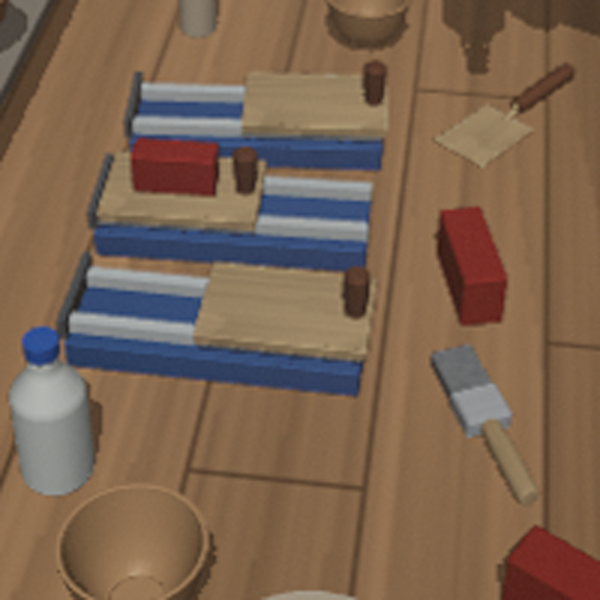

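View pics/t5.png

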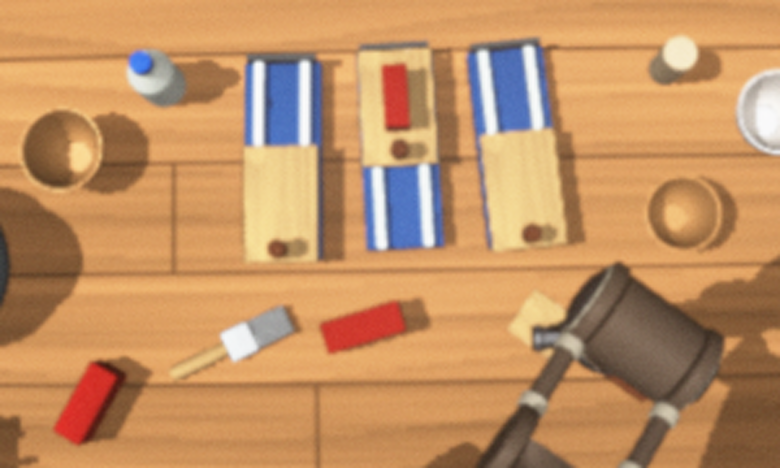

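The views show the block lying flat on the homed middle board, at top crop (396,97). The left and right boards are fully out with equal gaps behind them. The arm is clear and the other objects look unmoved, so I'm handing in.

Run:
```python
from h import *
print(ctrl.hand_in())
```

```text
the job is handed in; nothing more can be done
None
```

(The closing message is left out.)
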